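# Sweep the jar lids off the chopping board into the recycling tray

## Robot

A 6-joint arm with a two-finger parallel gripper is mounted at the origin on the work surface. World frame = base frame: x ahead of the robot, y to its left, z up, the work surface at z = 0. Lengths are in mm, angles in rad, forces in N, time in s.
With the tool pointing down it reaches from about 350 to 775 mm from the base axis. Payload 7.3 kg.
Tool frame: the origin (TCP) lies on the front face of the gripper's body, between the roots of the fingers; the fingertips stand 66 mm ahead of it and the grasp point (between the pads) lies 47 mm ahead of it (bot.tip_extent is the distance from the TCP to the fingertips, in mm); z points along the fingers, y is the line along which they close (so a half turn about z gives the same grasp; the last joint's range is limited). The gripper opens to 92 mm and grips with 3 to 60 N. Pads are 19 mm wide; open, the fingers measure 130 mm over their backs; the gripper's body (75 mm by 190 mm) begins 47 mm behind the grasp point.
Start: joints at [1.088, 0.342, 1.524, -0, 1.275, -0.146], TCP at [173.479, 495.524, 292.241] pointing down, gripper open.
Joint ranges: [-2.53, 2.53], [-0.77, 2.02], [0.04, 2.7], [-1, 4.14], [0.28, 2.66], [-3.11, 3.11]. Speed limits (rad/s): [2.57, 2.57, 3.14, 3.14, 3.14, 3.14].

## Interface

Orientations are given as [roll, pitch, yaw] about the fixed x, y, z axes, in that order (R = Rz(yaw) Ry(pitch) Rx(roll)).
In Python, from plant import readout, viewer, order, bot gives the robot as it stands.
- The arm moves only by the shell command python3 -m creep 'ROWS'. ROWS is text: rows parted by semicolons, each of 7 numbers parted by spaces: the shift along the world's x, y, z in m, then the turn, a rotation vector about the world's x, y, z in rad, then the opening in per cent of the stroke, from 0 (shut) to 100 (fully open). A call has 1 to 8 rows; each row shifts and turns the commanded pose from where the row before left it; what a row does not reach is not made up. A row lasts 1/12 s, in which the tool goes at most 41.7 mm and 7.16 degrees, less where a joint would pass 70% of its speed; a pose out of reach is approached as far as the arm can. A call is refused whole if a number of a shift passes 0.0417 or a number of a turn 0.125, either way. A call with a gripper value outside its range is refused whole. The fingers move at their own pace and stop on an object; the grip force is fixed at half the most. Time passes only in rows, so rows that do not move let the fingers close. It gives the time, the measured TCP pose, the force, the opening and the grip force at its end, in the units of the state.
- readout.get_obs(): the state, without advancing time (a new reading comes with each control period).
- viewer.capture(name): name is "scene" or "top" or "wrist"; returns the picture (384x512x3 uint8, red, green, blue); there is no depth.
- viewer.camera_info(name): a dict with "fx", "fy", "cx", "cy" (pixels), "origin" and "rotation" of the camera in the world. Camera axes: x right, y up, looking along -z (the intrinsics and any distortion apply to the point x, -y, -z); pixel columns grow to the right and rows downward; lengths in mm; the calibration is good to about 2 mm. A picture is of the moment at which its call begins: read the wrist's pose just before it. camera_info takes no time and is no camera call; for the wrist camera it gives the pose at the moment of the call.
- order.close_job(): hands the job in; it is judged then, once.
The state is a dict: "time": time; "joint_positions": joint angles; "dq": joint speeds; "tau": joint torques, N m; "tool_pos": TCP position; "tcp_rot": TCP orientation; "contact_force": force on the tool from outside, world axes, zero at the start; "moment": the same for the moment, N m; "grip_width": finger opening in mm; "finger_force": force on a finger pad.
Only numpy, scipy, OpenCV 4.12 (cv2) and the standard library are available. Lean on these libraries where they do the work, as an engineer would, in place of code of your own. Each camera call takes 0.05 s, during which the arm holds its last target. There are 200 camera calls.

## Task

Clear the chopping board: with the closed fingers, sweep the three loose screw lids (red, yellow and green) along the board and over its end into the blue recycling tray, so that all three finish inside that tray. Only push them, never pick them up, and leave the spice jar and the biscuit cutter standing where they are.

Things in the scene. Friction and masses are not known exactly. Their poses are not given: they have to be found in the camera images.
- board: pale wooden chopping board, 250 mm along its x, 360 mm along its y, 40 mm thick, fixed to the worktop; origin at the centre of its underside, so its flat top is 40 mm above the origin; z up. A low tray stands against each of its two short ends (+y and -y), 2 mm from it; which tray is at which end varies
- recycling_tray: empty blue open tray, 250 mm along its x (parallel to the board's x), 130 mm along its y, 36 mm high, so that its rim lies 4 mm below the board's top; walls and floor 3 mm; fixed at one end of the board, its centre 247 mm from the board's centre; origin at the centre of its underside, z up
- recycling_tray_in (a point): centre of the blue tray's inner floor, 3 mm above the worktop; axes as the tray's
- biscuit_tray: white open tray of the same size with brown biscuits in it, fixed at the other end of the board; no lid belongs in it; origin at the centre of its underside
- red_lid: red plastic screw lid, a flat disc 38 mm in diameter and 12 mm high, 10 to 17 g, lying loose on the chopping board and sliding easily; origin at the centre of its underside, z up
- yellow_lid: yellow plastic screw lid, a flat disc 38 mm in diameter and 12 mm high, 10 to 17 g, lying loose on the chopping board and sliding easily; origin at the centre of its underside, z up
- green_lid: green plastic screw lid, a flat disc 38 mm in diameter and 12 mm high, 10 to 17 g, lying loose on the chopping board and sliding easily; origin at the centre of its underside, z up
- spice_jar: small amber glass jar with a black cap and paper label, 42 mm in diameter, 55 mm high, 90 g, standing loose on the board near its far (+x) long edge; leave it alone; origin at the centre of its underside
- cutter: round steel biscuit cutter, a ring 44 mm in diameter and 26 mm high, 30 g, standing loose on the board near its far (+x) long edge; leave it alone; origin at the centre of its underside

How it is judged (in metres and radians):
At the end, for the whole second after the job is handed in: all three lids are at rest inside the blue tray, flat or leaning on its wall, their centres no farther out than its inner walls (2 mm allowed) and less than 29 mm above its inner floor; the spice jar and the biscuit cutter stand upright (within 0.3 rad) within 20 mm of where they started (x of red_lid in the frame of recycling_tray_in between -0.124 and 0.124 m and y of red_lid in the frame of recycling_tray_in between -0.064 and 0.064 m and z of each of red_lid, yellow_lid, green_lid in the frame of recycling_tray_in below 0.029 m and linear speed of each of red_lid, yellow_lid, green_lid below 0.1 m/s and x of yellow_lid in the frame of recycling_tray_in between -0.124 and 0.124 m and y of yellow_lid in the frame of recycling_tray_in between -0.064 and 0.064 m and x of green_lid in the frame of recycling_tray_in between -0.124 and 0.124 m and y of green_lid in the frame of recycling_tray_in between -0.064 and 0.064 m and distance of each of spice_jar, cutter from where it was at the start of the episode below 0.02 m and angle between each of spice_jar, cutter's own z axis and vertical below 0.3 rad); the robot touches nothing.
It fails at once if a lid is picked up (more than 30 mm above the board's top) (height (world z) of any of red_lid, yellow_lid, green_lid above 0.07 m).
It fails at once if the spice jar is pushed more than 20 mm or tipped (distance of spice_jar from where it was at the start of the episode above 0.02 m or angle between spice_jar's own z axis and vertical above 0.3 rad).
It fails at once if the biscuit cutter is pushed more than 20 mm or tipped (distance of cutter from where it was at the start of the episode above 0.02 m or angle between cutter's own z axis and vertical above 0.3 rad).
It also fails if it takes over 54 s, if anything falls off the work surface, if the arm or the gripper's body presses on something with over 40 N, if the wrist force passes 120 N, or if a joint passes its speed limit or range.

## Working session

There is one attempt and no reset: what is moved stays moved. The work goes in short steps, Python scripts to look and compute and a shell command to move; the robot and the scene stay as the last step left them, time stands still between calls to the robot, and variables do not carry over. Pictures are saved under pics/ and viewed, at most 10 in all, crops included, and the job is handed in when it is done.

```bash
mkdir -p pics
python3 - <<'E'
from plant import readout, viewer, bot
import cv2
for n in("top","scene"):
    im=viewer.capture(n); cv2.imwrite(f"pics/{n}0.png",im[:,:,::-1]); print(n,viewer.camera_info(n))
print(readout.get_obs(), bot.tip_extent)
E
```

```text
top {'fx': 410.3331281702979, 'fy': 410.3331281702979, 'cx': 258.98538190244074, 'cy': 202.51712309052962, 'origin': array([444.2829398 ,  -2.93649408, 891.71502543]), 'rotation': array([ 0.14277979,  0.03751562, -1.57557749])}
scene {'fx': 449.7093485408486, 'fy': 449.7093485408486, 'cx': 254.44518145721608, 'cy': 187.25080248095944, 'origin': array([1004.06138651,  -71.14529394,  793.57655073]), 'rotation': array([ 0.52835858, -0.00472303,  1.31873269])}
{'time': 0.1, 'joint_positions': array([ 1.08802930e+00,  3.42644281e-01,  1.52489427e+00, -1.45175611e-05,
        1.27537613e+00, -1.46009139e-01]), 'dq': array([-0.00106994, -0.00092532, -0.00146793,  0.00050067,  0.00116371,
       -0.00190383]), 'tau': array([ 2.02216492e-03, -4.32002699e+01, -2.44697696e+01,  7.19836378e-02,
        5.25152113e-02, -2.86623538e-05]), 'tool_pos': array([173.34091767, 495.2848097 , 291.62844476]), 'tcp_rot': array([-3.14028268e+00, -1.78606244e-04,  2.80483889e+00]), 'contact_force': array([-0.52446675, -0.20094158, -0.66202079]), 'moment': array([ 0.00504976,  0.05980957, -0.01458868]), 'finger_force': 0.0, 'grip_width': 92.04409038778579} 65.5
```

View pics/top0.png

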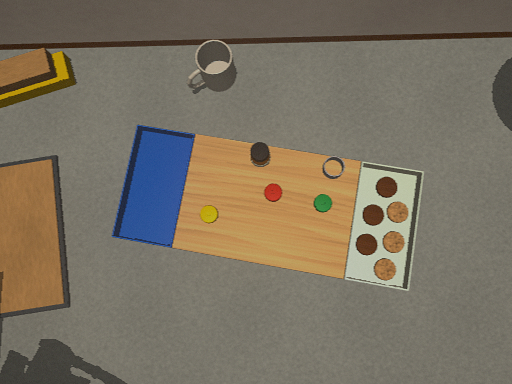

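The top view shows the blue tray at left (+y) and the biscuit tray at right. The lids are red (273,192), yellow (209,214) and green (323,203). The jar base is near (261,160) and the cutter at (333,168).

```bash
cat > h.py <<'E'
import numpy as np
from scipy.spatial.transform import Rotation as R
from plant import viewer
def px2w(n,u,v,z):
    c=viewer.camera_info(n); d=R.from_euler('xyz',c['rotation']).apply([(u-c['cx'])/c['fx'],-(v-c['cy'])/c['fy'],-1])
    o=c['origin']; return o+d*(z-o[2])/d[2]
E
python3 - <<'E'
from h import *
P={k:px2w("top",*v) for k,v in dict(c1=(195,135,40),c2=(361,162,40),c3=(345,278,40),c4=(173,247,40),red=(273,192,52),yel=(209,214,52),grn=(323,203,52),jar=(260,150,95),cut=(333,167,66),t1=(139,126,36),t4=(114,236,36)).items()}
C=np.mean([P[f'c{i}'] for i in(1,2,3,4)],0)
y=(P['c1']+P['c4']-P['c2']-P['c3'])[:2]; print("sizes",np.linalg.norm(P['c1']-P['c2']),np.linalg.norm(P['c3']-P['c4']),np.linalg.norm(P['c1']-P['c4']),np.linalg.norm(P['c3']-P['c2']))
y/=np.linalg.norm(y); x=np.array([y[1],-y[0]]); print("C",C,"x",x,"y",y,"yaw",np.arctan2(x[1],x[0]))
for k,p in P.items(): print(k,p.round(0),"board",((p-C)[:2]@x).round(0),((p-C)[:2]@y).round(0))
E
```

```text
sizes 359.29744104884327 359.38761110631725 244.29326515844537 244.20187200034607
C [563.15609103  10.40878624  40.        ] x [ 0.98363098 -0.18019461] y [0.18019461 0.98363098] yaw -0.1811842992626161
c1 [716. 166.  40.] board 122.0 181.0
c2 [ 651. -187.   40.] board 122.0 -179.0
c3 [ 410. -145.   40.] board -122.0 -181.0
c4 [475. 208.  40.] board -122.0 179.0
red [587.  -1.  52.] board 26.0 -7.0
yel [542. 132.  52.] board -42.0 116.0
grn [ 563. -104.   52.] board 20.0 -112.0
jar [665.  24.  95.] board 98.0 32.0
cut [ 635. -124.   66.] board 95.0 -120.0
t1 [740. 291.  36.] board 123.0 308.0
t4 [499. 335.  36.] board -121.0 308.0
```

View pics/scene0.png

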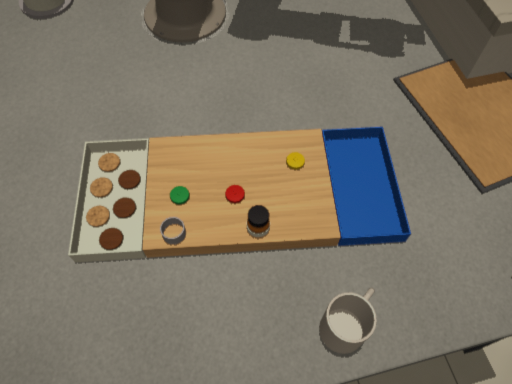

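The scene view agrees with this: blue tray on the right (+y), lids at yellow (296,160), red (235,194), green (180,195). Board sizes match the given ones to about 6 mm. I'll go above the spot behind yellow, with the closing line across the push direction.

```bash
python3 -m creep '.0226 -.0254 0 0 0 -.0885 0;.0226 -.0254 0 0 0 -.0885 0;.0226 -.0254 0 0 0 -.0885 0;.0226 -.0254 0 0 0 -.0885 0;.0226 -.0254 0 0 0 -.0885 0;.0226 -.0254 0 0 0 -.0885 0;.0226 -.0254 0 0 0 -.0885 0;.0226 -.0254 0 0 0 -.0885 0' && python3 -m creep '.0226 -.0254 -.012 0 0 -.0885 0;.0226 -.0254 -.012 0 0 -.0885 0;.0226 -.0254 -.012 0 0 -.0885 0;.0226 -.0254 -.012 0 0 -.0885 0;.0226 -.0254 -.012 0 0 -.0885 0;.0226 -.0254 -.012 0 0 -.0885 0;.0226 -.0254 -.012 0 0 -.0885 0;.0226 -.0254 -.012 0 0 -.0885 0' && python3 -m creep '0 0 0 0 0 0 0;0 0 0 0 0 0 0;0 0 0 0 0 0 0'
python3 - <<'E'
from plant import viewer,readout
import cv2
print(viewer.camera_info("wrist"),readout.get_obs()['tcp_rot'])
cv2.imwrite("pics/w1.png",viewer.capture("wrist")[:,:,::-1])
E
```

```text
time: 0.77
tool_pos: [354.9, 290.9, 292.0]
tcp_rot: [-3.141, -0.0, 2.093]
contact_force: [0.3, 0.7, -0.8]
grip_width: 42.9
finger_force: 0.0
time: 1.43
tool_pos: [535.8, 87.6, 195.3]
tcp_rot: [-3.141, 0.0, 1.384]
contact_force: [1.4, 0.2, -0.4]
grip_width: 0.4
finger_force: 0.0
time: 1.68
tool_pos: [534.6, 89.3, 195.9]
tcp_rot: [-3.14, 0.0, 1.389]
contact_force: [-0.4, -0.1, -0.2]
grip_width: 0.1
finger_force: 0.0
{'fx': 345.71189078808413, 'fy': 345.71189078808413, 'cx': 259.23669141273507, 'cy': 187.4567571650673, 'origin': array([548.47771924, 160.80971152, 288.15485672]), 'rotation': array([-0.27082619,  0.00137826, -0.18125836])} [-3.14020952e+00  1.44474466e-05  1.38924203e+00]
```

View pics/w1.png

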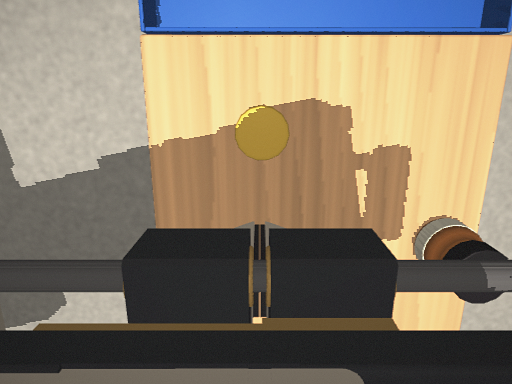

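The wrist view shows yellow at (262,132), nearly in line with the fingers (column 259). The board's end edge is at row 34 and its near-left corner at (141,34).

Run:
```python
from h import *
C=np.array([563.2,10.4]);y=np.array([.1802,.9836]);x=np.array([.9836,-.1802])
for n,p in dict(yel=(262,132,52),edge=(260,34,40),corner=(141,34,40),tcp=None).items() if 0 else [("yel",(262,132,52)),("edge",(260,34,40)),("corner",(141,34,40))]:
    w=px2w("wrist",*p); print(n,w.round(1),(w[:2]-C)@x,(w[:2]-C)@y)
t=np.array([534.6,89.3]);print((t-C)@x,(t-C)@y)
```

```text
yel [545.2 134.9  52. ] -40.1363378286624 119.22681706403537
edge [555.2 197.5  40. ] -41.56791768633314 182.57305387832037
corner [477.4 211.7  40. ] -120.64605313307419 182.5130576911738
-42.34874000000002 72.45231999999999
```

```bash
python3 -m creep '.002 0 -.0285 0 0 0 0;0 0 -.0285 0 0 0 0;0 0 -.0285 0 0 0 0;0 0 0 0 0 0 0;0 0 0 0 0 0 0' && python3 -m creep '.0018 .0098 0 0 0 0 0;.0018 .0098 0 0 0 0 0;.0018 .0098 0 0 0 0 0;.0018 .0098 0 0 0 0 0;.0018 .0098 0 0 0 0 0;.0018 .0098 0 0 0 0 0'
python3 - <<'E'
from plant import viewer
import cv2
cv2.imwrite("pics/w2.png",viewer.capture("wrist")[:,:,::-1])
E
```

```text
time: 2.15
tool_pos: [536.2, 90.1, 110.8]
tcp_rot: [-3.14, 0.0, 1.391]
contact_force: [0.1, 0.5, 0.7]
grip_width: 0.3
finger_force: 0.0
time: 2.65
tool_pos: [548.1, 149.3, 111.2]
tcp_rot: [3.141, -0.0, 1.389]
contact_force: [0.2, -0.3, 0.4]
grip_width: 0.6
finger_force: 0.1
```

View pics/w2.png

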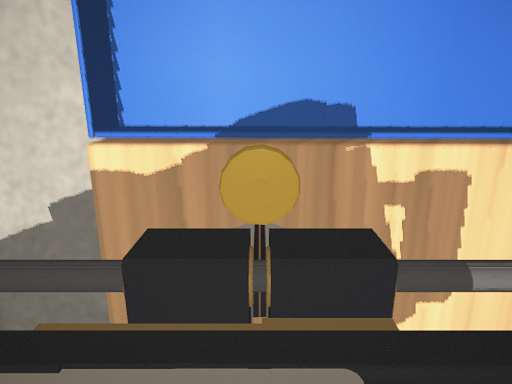

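Yellow sits at (260,185), centred on the fingers and close to the end. I'll push it over, then rise and go behind red.

```bash
python3 -m creep '.0015 .008 0 0 0 0 0;.0015 .008 0 0 0 0 0;.0015 .008 0 0 0 0 0;.0015 .008 0 0 0 0 0;.0015 .008 0 0 0 0 0;.0015 .008 0 0 0 0 0;.0015 .008 0 0 0 0 0;.0015 .008 0 0 0 0 0' && python3 -m creep '0 0 0 0 0 0 0;0 0 .028 0 0 0 0;0 0 .028 0 0 0 0;0 0 .028 0 0 0 0' && python3 -m creep '.0025 -.0319 0 0 0 0 0;.0025 -.0319 0 0 0 0 0;.0025 -.0319 0 0 0 0 0;.0025 -.0319 0 0 0 0 0;.0025 -.0319 0 0 0 0 0;.0025 -.0319 0 0 0 0 0;.0025 -.0319 0 0 0 0 0;.0025 -.0319 0 0 0 0 0' && python3 -m creep '0 0 0 0 0 0 0;0 0 0 0 0 0 0'
python3 - <<'E'
from plant import viewer
import cv2
cv2.imwrite("pics/w3.png",viewer.capture("wrist")[:,:,::-1])
E
```

```text
time: 3.37
tool_pos: [560.0, 212.7, 110.7]
tcp_rot: [3.142, 0.0, 1.389]
contact_force: [0.4, -0.3, 0.1]
grip_width: 0.3
finger_force: 0.0
time: 3.7
tool_pos: [559.5, 211.8, 195.3]
tcp_rot: [-3.14, 0.001, 1.389]
contact_force: [0.5, -0.1, -0.1]
grip_width: 0.4
finger_force: 0.0
time: 4.37
tool_pos: [579.7, -45.0, 194.8]
tcp_rot: [3.142, 0.0, 1.389]
contact_force: [1.1, 0.2, -0.8]
grip_width: 0.1
finger_force: 0.0
time: 4.53
tool_pos: [579.8, -45.1, 194.6]
tcp_rot: [-3.141, 0.0, 1.385]
contact_force: [-0.3, 0.5, -0.8]
grip_width: 0.3
finger_force: 0.0
```

View pics/w3.png

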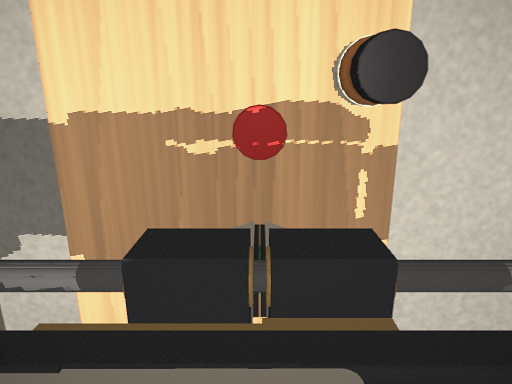

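Red is at (260,132), centred. The jar stands at upper right, clear of the path. I'll lower and push halfway.

```bash
python3 -m creep '0 0 -.028 0 0 0 0;0 0 -.028 0 0 0 0;0 0 -.028 0 0 0 0;0 0 0 0 0 0 0;0 0 0 0 0 0 0' && python3 -m creep '.0018 .0098 0 0 0 0 0;.0018 .0098 0 0 0 0 0;.0018 .0098 0 0 0 0 0;.0018 .0098 0 0 0 0 0;.0018 .0098 0 0 0 0 0;.0018 .0098 0 0 0 0 0;.0018 .0098 0 0 0 0 0;.0018 .0098 0 0 0 0 0' && python3 -m creep '.0018 .0098 0 0 0 0 0;.0018 .0098 0 0 0 0 0;.0018 .0098 0 0 0 0 0;.0018 .0098 0 0 0 0 0;.0018 .0098 0 0 0 0 0;.0018 .0098 0 0 0 0 0'
python3 - <<'E'
from plant import viewer
import cv2
cv2.imwrite("pics/w4.png",viewer.capture("wrist")[:,:,::-1])
E
```

```text
time: 5.0
tool_pos: [579.4, -41.9, 110.2]
tcp_rot: [-3.139, -0.0, 1.39]
contact_force: [-0.9, -0.4, 0.8]
grip_width: 0.8
finger_force: 0.0
time: 5.67
tool_pos: [594.4, 36.3, 110.8]
tcp_rot: [3.141, -0.0, 1.389]
contact_force: [0.1, -0.9, -0.5]
grip_width: 0.6
finger_force: 0.1
time: 6.17
tool_pos: [605.2, 94.9, 110.7]
tcp_rot: [-3.142, 0.0, 1.389]
contact_force: [1.1, 1.5, 0.9]
grip_width: 0.2
finger_force: 0.1
```

View pics/w4.png

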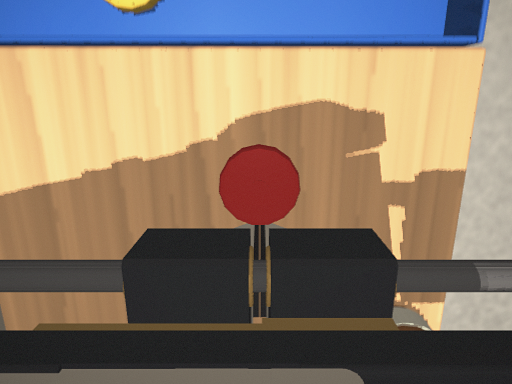

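Red is at (260,185), still centred, and yellow is visible in the tray (132,3). I'll finish red, then go behind green.

```bash
python3 -m creep '.0018 .0095 0 0 0 0 0;.0018 .0095 0 0 0 0 0;.0018 .0095 0 0 0 0 0;.0018 .0095 0 0 0 0 0;.0018 .0095 0 0 0 0 0;.0018 .0095 0 0 0 0 0;.0018 .0095 0 0 0 0 0;.0018 .0095 0 0 0 0 0' && python3 -m creep '.0018 .0095 0 0 0 0 0;.0018 .0095 0 0 0 0 0;.0018 .0095 0 0 0 0 0;0 0 0 0 0 0 0;0 0 .028 0 0 0 0;0 0 .028 0 0 0 0;0 0 .028 0 0 0 0' && python3 -m creep '-.007 -.0345 0 0 0 0 0;-.007 -.0345 0 0 0 0 0;-.007 -.0345 0 0 0 0 0;-.007 -.0345 0 0 0 0 0;-.007 -.0345 0 0 0 0 0' && python3 -m creep '-.007 -.0345 0 0 0 0 0;-.007 -.0345 0 0 0 0 0;-.007 -.0345 0 0 0 0 0;-.007 -.0345 0 0 0 0 0;-.007 -.0345 0 0 0 0 0;0 0 0 0 0 0 0;0 0 0 0 0 0 0'
python3 - <<'E'
from plant import viewer
import cv2
cv2.imwrite("pics/w5.png",viewer.capture("wrist")[:,:,::-1])
E
```

```text
time: 6.88
tool_pos: [619.6, 170.9, 110.7]
tcp_rot: [3.141, 0.0, 1.389]
contact_force: [0.3, -0.7, 0.4]
grip_width: 0.6
finger_force: 0.0
time: 7.47
tool_pos: [624.6, 198.3, 195.2]
tcp_rot: [-3.14, 0.001, 1.389]
contact_force: [0.7, 0.4, -0.6]
grip_width: 0.3
finger_force: 0.0
time: 7.88
tool_pos: [589.2, 24.3, 194.9]
tcp_rot: [3.141, 0.0, 1.389]
contact_force: [0.9, -0.4, -0.5]
grip_width: 0.2
finger_force: 0.0
time: 8.47
tool_pos: [554.4, -148.6, 194.8]
tcp_rot: [3.142, 0.0, 1.385]
contact_force: [0.5, 0.6, -0.3]
grip_width: 0.4
finger_force: 0.0
```

View pics/w5.png

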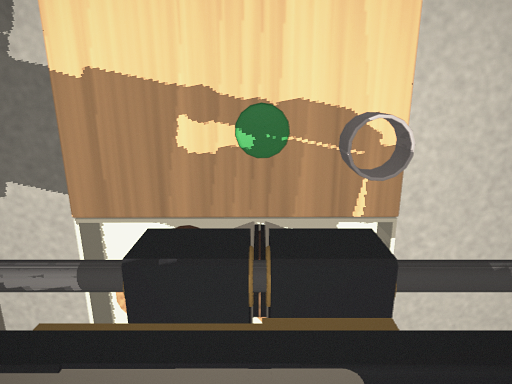

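Green is at (262,130), about 1.5 mm right of the finger centre line. The cutter's near edge is at column 340, clear of the path. I'll lower and push.

```bash
python3 -m creep '.0015 0 -.028 0 0 0 0;0 0 -.028 0 0 0 0;0 0 -.028 0 0 0 0;0 0 0 0 0 0 0;0 0 0 0 0 0 0' && for i in 1; do python3 -m creep '.0018 .0098 0 0 0 0 0;.0018 .0098 0 0 0 0 0;.0018 .0098 0 0 0 0 0;.0018 .0098 0 0 0 0 0;.0018 .0098 0 0 0 0 0;.0018 .0098 0 0 0 0 0;.0018 .0098 0 0 0 0 0;.0018 .0098 0 0 0 0 0' && python3 -m creep '.0018 .0098 0 0 0 0 0;.0018 .0098 0 0 0 0 0;.0018 .0098 0 0 0 0 0;.0018 .0098 0 0 0 0 0;.0018 .0098 0 0 0 0 0;.0018 .0098 0 0 0 0 0;.0018 .0098 0 0 0 0 0;.0018 .0098 0 0 0 0 0'; done
python3 - <<'E'
from plant import viewer
import cv2
cv2.imwrite("pics/w6.png",viewer.capture("wrist")[:,:,::-1])
E
```

```text
time: 8.93
tool_pos: [556.3, -145.1, 110.2]
tcp_rot: [-3.139, -0.001, 1.391]
contact_force: [1.0, 0.0, 0.4]
grip_width: 0.9
finger_force: 0.0
time: 9.6
tool_pos: [570.9, -67.0, 110.8]
tcp_rot: [3.141, -0.0, 1.389]
contact_force: [-0.2, 1.1, -0.7]
grip_width: 0.6
finger_force: 0.1
time: 10.27
tool_pos: [585.3, 11.2, 110.7]
tcp_rot: [3.142, 0.0, 1.389]
contact_force: [0.4, 0.2, -1.0]
grip_width: 0.6
finger_force: 0.1
```

View pics/w6.png

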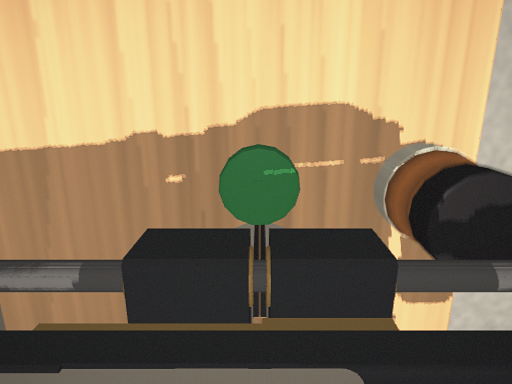

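Green is centred at (260,185), with the jar clear at right. I'll finish the sweep, rise and back away.

```bash
python3 -m creep '.0018 .0095 0 0 0 0 0;.0018 .0095 0 0 0 0 0;.0018 .0095 0 0 0 0 0;.0018 .0095 0 0 0 0 0;.0018 .0095 0 0 0 0 0;.0018 .0095 0 0 0 0 0;.0018 .0095 0 0 0 0 0;.0018 .0095 0 0 0 0 0' && python3 -m creep '.0018 .0095 0 0 0 0 0;.0018 .0095 0 0 0 0 0;.0018 .0095 0 0 0 0 0;.0018 .0095 0 0 0 0 0;.0018 .0095 0 0 0 0 0;.0018 .0095 0 0 0 0 0;.0018 .0095 0 0 0 0 0;.0018 .0095 0 0 0 0 0' && python3 -m creep '.0018 .0095 0 0 0 0 0;.0018 .0095 0 0 0 0 0;.0018 .0095 0 0 0 0 0;.0018 .0095 0 0 0 0 0;0 0 0 0 0 0 0;0 0 .03 0 0 0 0;0 0 .03 0 0 0 0;0 0 .03 0 0 0 0' && python3 -m creep '-.005 -.035 .01 0 0 0 0;-.005 -.035 .01 0 0 0 0;-.005 -.035 .01 0 0 0 0;0 0 0 0 0 0 0;0 0 0 0 0 0 0'
python3 - <<'E'
from plant import viewer
import cv2,numpy as np
a=viewer.capture("wrist");b=viewer.capture("top")
b=cv2.resize(b[110:300,100:356],(512,380))
cv2.imwrite("pics/w7.png",np.vstack([a[:200],b])[:,:,::-1])
E
```

```text
time: 10.98
tool_pos: [599.7, 87.3, 110.7]
tcp_rot: [3.141, 0.0, 1.389]
contact_force: [0.2, -0.3, 0.3]
grip_width: 0.6
finger_force: 0.0
time: 11.65
tool_pos: [614.2, 163.2, 110.7]
tcp_rot: [3.142, 0.0, 1.389]
contact_force: [-0.1, -0.1, -0.1]
grip_width: 0.5
finger_force: 0.1
time: 12.32
tool_pos: [620.8, 200.0, 201.2]
tcp_rot: [-3.14, 0.001, 1.389]
contact_force: [0.5, -0.7, -0.4]
grip_width: 0.4
finger_force: 0.0
time: 12.73
tool_pos: [606.4, 93.3, 231.7]
tcp_rot: [3.14, -0.0, 1.385]
contact_force: [-0.2, 0.7, 0.6]
grip_width: 0.5
finger_force: 0.0
```

View pics/w7.png

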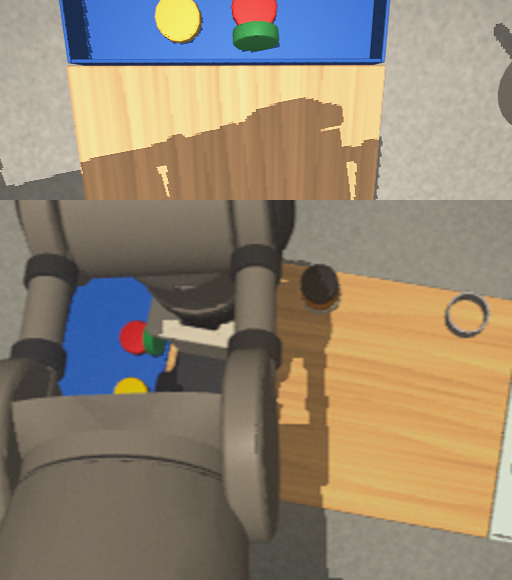

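All three lids are in the blue tray: yellow (178,18), red (254,10), and green (256,37) leaning against red. The jar and cutter stand where they were. I'll take one closer look from the scene camera to confirm green is low and still.

```bash
python3 -m creep '-.005 -.035 0 0 0 0 0;-.005 -.035 0 0 0 0 0;-.005 -.035 0 0 0 0 0;0 0 0 0 0 0 0;0 0 0 0 0 0 0;0 0 0 0 0 0 0'
python3 - <<'E'
from plant import viewer
import cv2
a=viewer.capture("scene")
cv2.imwrite("pics/s8.png",cv2.resize(a[110:260,230:420],(760,600),interpolation=cv2.INTER_CUBIC)[:,:,::-1])
E
```

```text
time: 13.33
tool_pos: [591.3, -8.5, 230.2]
tcp_rot: [-3.141, -0.001, 1.39]
contact_force: [-0.1, 1.1, 0.4]
grip_width: 0.3
finger_force: 0.0
```

View pics/s8.png

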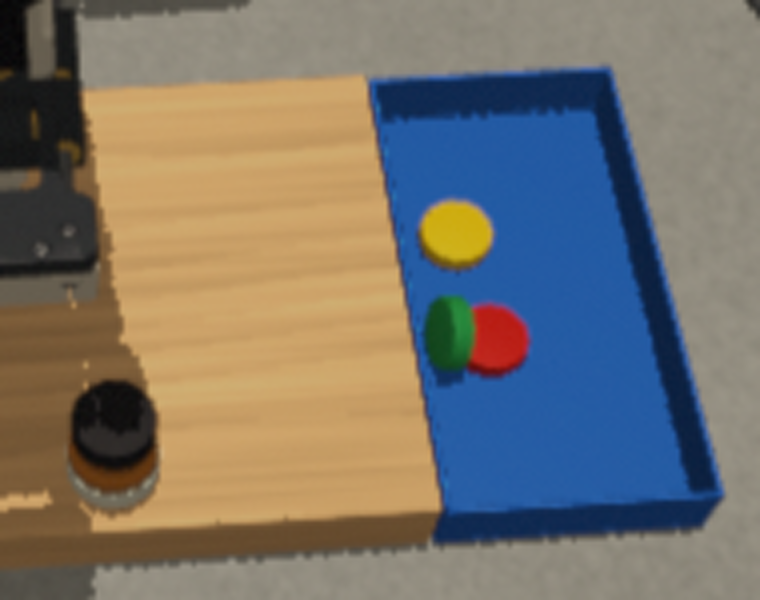

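Yellow (456,233) and red (495,340) lie flat, and green (450,333) leans on red with its centre low and inside the tray walls. The jar is upright and the arm is clear of everything.

```bash
python3 -c "
from plant import order
print(order.close_job())"
```

```text
the job is handed in; nothing more can be done
None
```

I swept all three lids into the blue tray (green is leaning on red, its centre low and inside the walls), left the spice jar and cutter standing where they were, and handed the job in at about 13 s; no verdict was returned.

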